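# Tip the washed gudgeon pins into the catch tray

## Task

Push the loose catch tray squarely up against both stops of the tipping stand (the fence along its far side and the edge of the base block), so that it sits under the pan's lip. Then, without touching the two pins, tip the pan to 45 degrees with its lever, keep it there for a second so that both pins roll out into the tray, never tipping it past 55 degrees, and bring the pan back fully level. Leave the pins lying in the tray, the tray at its stops, and the liner, piston, bottle and wrench alone.

Things in the scene. Friction and masses are not known exactly. Their poses are not given: they have to be found in the camera images.
- stand: Fixed tipping stand, its yaw varies. Origin on the bench below the middle of the pan. The pan's pivot axis runs along the stand's x, 135 mm above the origin, between two blue uprights at x = +/-61 mm (10 mm thick, 44 mm wide, up to 150 mm high). Dark steel base block 190 mm in x, y from -45 to +55 mm, 22 mm high.
- side_stop (a point): Point on the side stop: the base block's -y face, at y = -45 mm in the stand's frame, 22 mm high.
- far_stop (a point): Point on the far stop: the -x face (x = 79 mm in the stand's frame) of the dark steel fence bar, 16 mm thick, 22 mm high, that runs from the base block to y = -220 mm.
- dial (a point): Centre of an upright aluminium disc, radius 70 mm, on the stand's +x upright, facing +x, centred on the pivot axis. It has black marks at 0 (top), 15, 30, 45 and 60 degrees (0 and 45 longer), read by a dark pointer that turns with the pan.
- seat (a point): Point on the bench where the origin of the catch tray lies when the tray touches both stops: (9, -125, 0) mm in the stand's frame; its axes are parallel to the stand's.
- tray: Loose steel catch tray, 140 mm (x) by 160 mm (y), 50 mm high, walls 4 mm, black rubber on the floor (its top 7 mm up), 0.4 to 0.85 kg. Origin at the centre of its underside; when seated its axes are parallel to the stand's.
- pan (a joint): Tilt of the open aluminium pan, rad: 0 = level (on a limit), grows as its lip goes down towards the stand's -y side, up to 1.2. The friction pivot stays where it is left. Pan 98 mm (x) by 150 mm (y); inside 92 mm wide, floor 10 mm below the axis, walls 44 mm high on three sides, a 3 mm lip at the open -y end.
- lever_ball (a point): Centre of the black ball, diameter 32 mm, on the end of the pan's lever (12 mm round bar), 130 mm from the pivot axis, at x = -92 mm in the stand's frame. At joint 0 it is straight above the axis; at joint value q it is at y = -130 sin q, z = 135 + 130 cos q mm in the stand's frame. Its axes turn with the pan.
- lip (a point): Middle of the pan's open -y edge, at floor height: 75 mm from the pivot axis towards -y, 10 mm below it. It turns with the pan.
- pin1: Loose steel gudgeon pin (hollow-looking cylinder), diameter 32 mm, length 80 mm, lying in the pan across its width. Origin at its centre, its axis along its x.
- pin2: The other gudgeon pin, the same as pin1, nearer the lip.
- liner: Bystander: dark steel cylinder liner standing on the bench, outer diameter 104 mm, 165 mm high. Origin at the centre of its underside.
- piston: Bystander: aluminium piston standing on the bench, diameter 86 mm, 80 mm high. Origin at the centre of its underside.
- oil: Bystander: white plastic bottle, diameter 70 mm, 180 mm high. Origin at the centre of its underside.
- wrench: Bystander: steel wrench 200 mm long lying along its x. Origin at its centre, on the bench.
Things that resemble listed ones, but are neither listed nor needed, are in the scene too. Leave any red look-alike of the pin1 alone. Of the things that look like the tray, take the one that is farthest from the robot's base at the start.

How it is judged (in metres and radians):
On the way, in this order (a step that is already met when the one before it is completed fails the run):
1. the tray is square against both stops (within 5 mm and 3 degrees), the pan still level (x of tray in the frame of seat between -0.005 and 0.005 m and y of tray in the frame of seat between -0.005 and 0.005 m and angle between the x axis of tray and the x axis of stand, either way round below 0.052 rad and value of joint pan below 0.09 rad), for 0.2 s.
2. the pan is kept tipped at 45 degrees, give or take 5, for 0.5 s (value of joint pan between 0.698 and 0.873 rad), for 0.5 s.
At the end, for the whole second after the job is handed in: The pan is level again (within 3 degrees); both pins lie in the catch tray, at rest; the tray stands flat at its stops (within 20 mm and 7 degrees, since the pins may jolt it) (value of joint pan below 0.05 rad and x of pin1 in the frame of tray between -0.066 and 0.066 m and y of pin1 in the frame of tray between -0.076 and 0.076 m and z of each of pin1, pin2 in the frame of tray below 0.055 m and linear speed of each of pin1, pin2 below 0.05 m/s and x of pin2 in the frame of tray between -0.066 and 0.066 m and y of pin2 in the frame of tray between -0.076 and 0.076 m and horizontal distance between tray and seat below 0.02 m and angle between the x axis of tray and the x axis of stand, either way round below 0.12 rad and angle between tray's own z axis and vertical below 0.05 rad and linear speed of tray below 0.02 m/s); the robot touches nothing.
It fails at once if the pan is tipped past 55 degrees (value of joint pan above 0.96 rad).
It fails at once if the robot touches a pin (contact force between any of the arm, the fingers and pin1 above 0.5 N or contact force between any of the arm, the fingers and pin2 above 0.5 N).
It fails at once if the liner, piston, bottle or wrench is moved by more than 20 mm (distance of any of liner, piston, oil, wrench from where it was at the start of the episode above 0.02 m).
It also fails if it takes over 72 s, if anything falls off the work surface, if the arm or the gripper's body presses on something with over 40 N, if the wrist force passes 120 N, or if a joint passes its speed limit or range.

## Robot

A 7-joint arm with a two-finger parallel gripper is mounted at the origin on the work surface. World frame = base frame: x ahead of the robot, y to its left, z up, the work surface at z = 0. Lengths are in mm, angles in rad, forces in N, time in s.
With the tool pointing down it reaches from about 400 to 875 mm from the base axis. Payload 4.4 kg.
Tool frame: the origin (TCP) lies at the very end of the fingers, on their centre line; the grasp point (between the pads) lies manip.pinch_z behind it (manip.pinch_z is the distance from the TCP to the grasp point, in mm); z points along the fingers, y is the line along which they close (so a half turn about z gives the same grasp; the last joint's range is limited). The gripper opens to 85 mm and grips with 20 to 120 N. Pads are 22 mm wide; open, the fingers measure 114 mm over their backs; the gripper's body (76 mm by 85 mm) begins 54 mm behind the grasp point. The pads swing forward as they close: fully open they stand 13 mm farther back than shut.
Start: joints at [1.093, 0.628, 0.038, 1.517, -0.027, 0.996, -0.02], TCP at [260.197, -595.664, 231.313] pointing down, gripper open.
Joint ranges: [-3.06, 3.06], [-0.37, 2.12], [-1.25, 1.32], [0.18, 2.47], [-1.1, 4.24], [0.23, 1.98], [-2.94, 2.94]. Speed limits (rad/s): [2.57, 2.57, 3.14, 3.14, 3.14, 3.14, 3.14].

## Interface

Orientations are given as a rotation vector (axis times angle).
In Python, from station import manip gives the robot as it stands.
- The arm moves only by the tool carry_out, never from a script. Its argument "moves" is a list of rows, each a list of 6 numbers: the shift along the tool's x, y, z normalised to -1 to 1, where 1 is 0.05 m, then the turn, a rotation vector about the tool's x, y, z normalised to -1 to 1, where 1 is 6 degrees. In form: [[x, y, z, wx, wy, wz], ...]. A call has 1 to 8 rows; each row shifts and turns the commanded pose from where the row before left it, along the tool's axes as they then stand; what a row does not reach is not made up. A row lasts 1/10 s, in which the tool goes at most 50 mm and 8.59 degrees, less where a joint would pass 70% of its speed; a pose out of reach is approached as far as the arm can. A call with a number of a shift or a turn outside -1 to 1 is refused whole. A call with a gripper value outside its range is refused whole. "fingers" is the gripper's target within -1 to 1 (fully open at 1, half-way at 0, shut at -1), set as the call begins (left out, the last holds). The fingers move at their own pace and stop on an object; the grip force is fixed at half the most. Time passes only in rows, so rows that do not move let the fingers close. It gives the time, the measured TCP pose, the force and the opening at its end, in the units of the state.
- manip.get_state(): the state, without advancing time (a new reading comes with each control period).
- manip.get_image(name): name is "scene" or "side" or "wrist"; returns a dict with "image" (400x640x3 uint8, red, green, blue), "fx", "fy", "cx", "cy" (pixels), "eye" and "attitude" of the camera in the world; the wrist camera has in their place "T_tool_cam" (4x4, takes a point from camera to tool coordinates, whose origin is the TCP and whose axes are the flange's). Camera axes: x right, y up, looking along -z (the intrinsics and any distortion apply to the point x, -y, -z); pixel columns grow to the right and rows downward; lengths in mm; the calibration is good to about 2 mm. The wrist camera is an equidistant fisheye: a pixel r from the principal point sees the ray r / f radians off the axis. A picture is of the moment at which its call begins: read the wrist's pose just before it. There is no depth.
- manip.finish_job(): hands the job in, once; it reports no verdict.
The state is a dict: "t": time; "joint_pos": joint angles; "qd": joint speeds; "effort": joint torques, N m; "tool_pos": TCP position; "orientation": TCP orientation; "force": force on the tool from outside, world axes, zero at the start; "moment": the same for the moment, N m; "gripper_width": finger opening in mm.
Only numpy, scipy, OpenCV 4.12 (cv2) and the standard library are available. Lean on these libraries where they do the work, as an engineer would, in place of code of your own. Each camera call takes 0.05 s, during which the arm holds its last target. There are 200 camera calls.

## Working session

There is one attempt and no reset: what is moved stays moved. The work goes in short steps, Python scripts to look and compute and a tool call to move; the robot and the scene stay as the last step left them, time stands still between calls to the robot, and variables do not carry over. Pictures are saved under pics/ and viewed, on a budget of 10 in all, crops included, one or two more only if the job needs it, and the job is handed in when it is done.

Besides the shell and the picture viewer there is one more tool, called as name(argument=value, ...), one argument or row to a line, values as JSON. carry_out: Moves the arm, as the interface text tells. Its arguments: {"type":"object","properties":{"moves":{"type":"array"},"fingers":{"type":"number"}},"required":["moves"]}

```bash
ls; mkdir -p pics
python3 - <<'E'
from station import manip
import cv2,json
s=manip.get_state()
print({k:s[k] for k in('t','tool_pos','orientation','gripper_width','force')},manip.pinch_z)
import numpy as np
for n in('scene','side'):
    d=manip.get_image(n); cv2.imwrite(f'pics/{n}0.png',d['image'][:,:,::-1])
    print(n,{k:(np.array(v).tolist()) for k,v in d.items() if k!='image'})
E
```

```text
pics
{'t': 0.0, 'tool_pos': array([ 259.93583226, -595.05305655,  230.37407955]), 'orientation': array([-3.07335802e+00, -6.41908526e-01,  6.98034742e-04]), 'gripper_width': 85.5368546621976, 'force': array([ 0.0600641 ,  0.22927541, -0.76716573])} 18.700000000000003
scene {'fx': 506.70179400815994, 'fy': 506.70179400815994, 'cx': 305.7595745663117, 'cy': 199.42143811113093, 'eye': [1580.9890356348278, -677.6665438912785, 1285.490039150776], 'attitude': [0.7439795075118546, 0.421488048626046, 0.9728988392568426]}
side {'fx': 390.96153427312487, 'fy': 390.96153427312487, 'cx': 315.17114461164954, 'cy': 196.97082132951263, 'eye': [639.6852591989747, 654.2402571611519, 1216.027857048123], 'attitude': [0.04909864364494066, 0.8934649696512534, 2.9405972395893074]}
```

View pics/scene0.png

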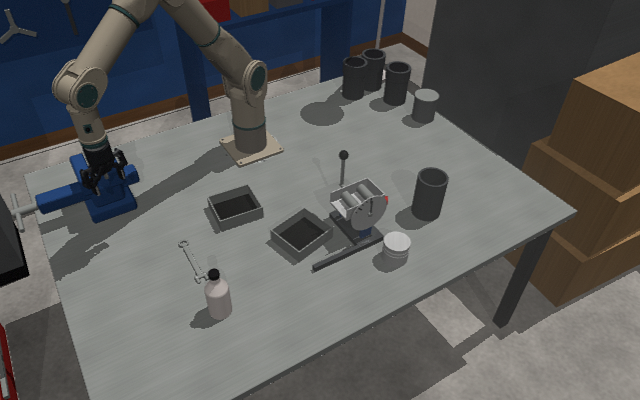

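View pics/side0.png

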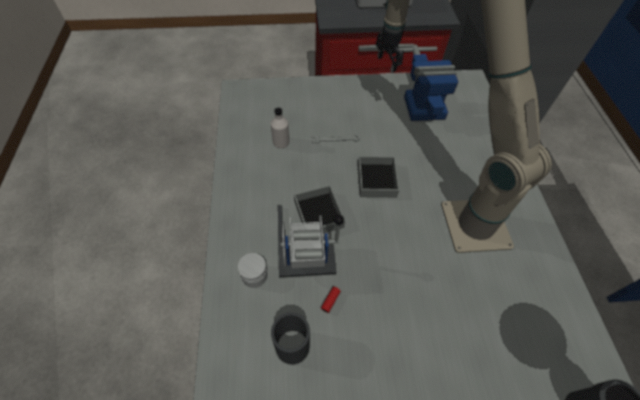

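The scene view shows two trays, at (235,206) and (300,235); in the side view they're at (378,177) and (320,207). The one beside the stand is farther from the base, so it fits the description. I'll check it in an enlarged crop and cast rays.

```bash
cat > h.py <<'E'
from station import manip
import numpy as np, cv2
from scipy.spatial.transform import Rotation as R
def ray(d,u,v):
    c=np.array([(u-d['cx'])/d['fx'],-(v-d['cy'])/d['fy'],-1.])
    return np.array(d['eye']),R.from_rotvec(d['attitude']).as_matrix()@c
def onz(d,u,v,z):
    e,r=ray(d,u,v); return (e+r*(z-e[2])/r[2]).round(1)
def proj(d,p):
    c=R.from_rotvec(d['attitude']).as_matrix().T@(np.array(p)-d['eye'])
    return np.array([d['cx']+d['fx']*c[0]/-c[2], d['cy']-d['fy']*c[1]/-c[2]]).round(1)
def tri(d1,p1,d2,p2):
    (a,r),(b,s)=ray(d1,*p1),ray(d2,*p2)
    k=np.linalg.lstsq(np.c_[r,-s],b-a,rcond=None)[0]
    A,B=a+k[0]*r,b+k[1]*s
    return ((A+B)/2).round(1),np.linalg.norm(A-B).round(1)
E
python3 - <<'E'
from h import *
a=manip.get_image('scene');b=manip.get_image('side')
np.save('a.npy',a,allow_pickle=True);np.save('b.npy',b,allow_pickle=True)
for p in[(235,206),(300,240)]:print(onz(a,*p,7))
for p in[(378,177),(320,210)]:print(onz(b,*p,7))
print(tri(a,(344,155),b,(339,220)))
A=cv2.resize(a['image'][140:280,260:420],None,fx=5,fy=5,interpolation=cv2.INTER_CUBIC)[:560]
A=cv2.resize(a['image'][145:275,265:395],None,fx=4.6,fy=4.6,interpolation=cv2.INTER_CUBIC)
cv2.imwrite('pics/c1.png',A[:,:,::-1])
B=cv2.resize(b['image'][180:280,265:350],None,fx=6,fy=6,interpolation=cv2.INTER_CUBIC)
cv2.imwrite('pics/c2.png',B[:,:,::-1])
E
```

```text
[ 304.8 -215.4    7. ]
[570.3 -96.3   7. ]
[ 317.5 -229.1    7. ]
[553.3 -94.6   7. ]
(array([521. , 100.4, 261.6]), np.float64(1.3))
```

View pics/c1.png

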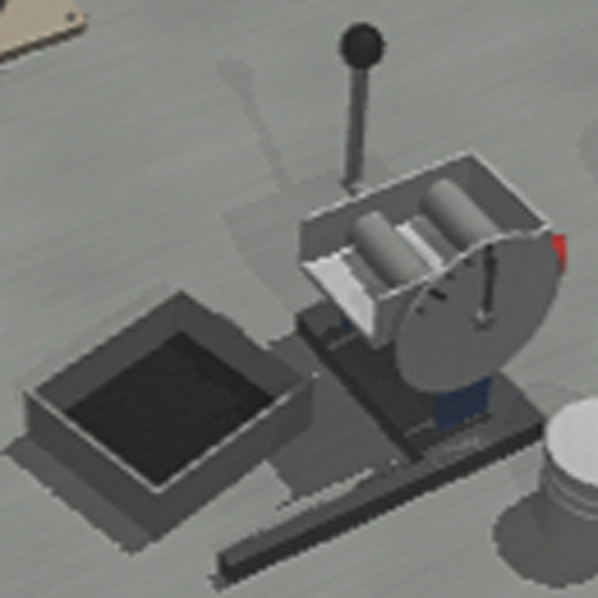

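View pics/c2.png

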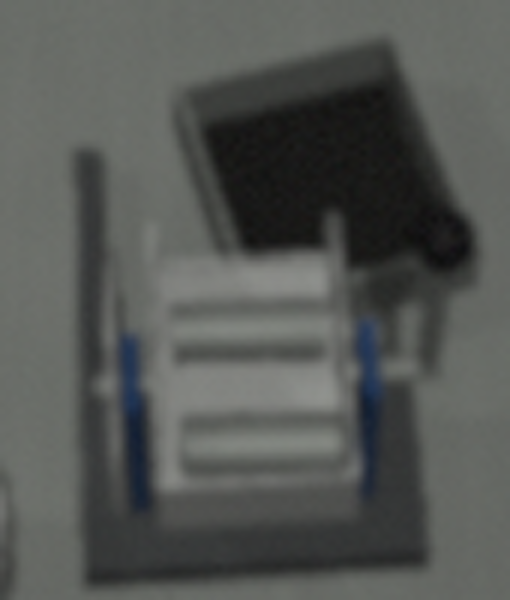

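Crop confirmed: the tray at scene (300,235), beside the fence, is the wanted one. Its centre is about (560,-95), against (310,-220) for the other. Next I'll measure the stand and tray corners.

Run:
```python
from h import *
a=np.load('a.npy',allow_pickle=True).item();b=np.load('b.npy',allow_pickle=True).item()
f=lambda x,y:(265+(x+.5)/4.6-.5,145+(y+.5)/4.6-.5)
g=lambda x,y:(265+(x+.5)/6-.5,180+(y+.5)/6-.5)
print('ball',tri(a,f(362,45),b,g(443,237)))
print('dial',onz(a,*f(485,318),135))
for n,p,z in[('fence tip in',f(218,553),22),('fence/base in',f(410,462),22),('base outer +y',f(545,425),22),('base -x-y corner',f(298,315),22),('fence tip bottom',f(222,588),0)]:print(n,onz(a,*p,z))
for n,p,z in[('fence tip out',g(75,148),22),('fence tip in',g(103,150),22),('base+x+y',g(88,583),22),('base-x+y',g(427,562),22)]:print('side',n,onz(b,*p,z))
print('tray rim scene')
P=[onz(a,*f(*p),50) for p in[(182,292),(28,392),(158,492),(315,376)]]
for i in range(4):print(P[i],np.linalg.norm(P[i]-P[i-1]))
print(np.mean(P,0))
print('side rim')
P=[onz(b,*g(*p),50) for p in[(175,95),(392,40),(475,280)]]
for i in range(3):print(P[i],np.linalg.norm(P[i]-P[i-1]))
```

```text
ball (array([521.8,  98.2, 264.7]), np.float64(1.1))
dial [688.4  97.6 135. ]
fence tip in [ 694.6 -124.3   22. ]
fence/base in [693.3  39.3  22. ]
base outer +y [714.1 145.4  22. ]
base -x-y corner [524.3  51.6  22. ]
fence tip bottom [ 707.5 -128.7    0. ]
side fence tip out [ 707.7 -120.3   22. ]
side fence tip in [ 690.8 -117.7   22. ]
side base+x+y [706.3 158.9  22. ]
side base-x+y [522.8 159.7  22. ]
tray rim scene
[481.4 -27.   50. ] 132.0668391383697
[ 514.2 -177.1   50. ] 153.64195390582614
[ 645.9 -144.1   50. ] 135.7714623917706
[607.7  11.6  50. ] 160.31759104976595
[562.3  -84.15  50.  ]
side rim
[ 645.6 -135.9   50. ] 215.6286159117106
[ 511.8 -167.5   50. ] 137.48090776540576
[480.5   2.8  50. ] 173.15247615902004
```

```bash
cat >> h.py <<'E'
def go(x,y,z,yaw):
    "tool down, tool x at yaw deg: print turn (units) first, then shift (units) in the turned tool frame"
    s=manip.get_state(); C=R.from_rotvec(s['orientation'])
    T=R.from_euler('z',yaw,degrees=True)*R.from_rotvec([np.pi,0,0])
    w=np.degrees((C.inv()*T).as_rotvec())/6
    d=T.inv().apply(np.array([x,y,z])-s['tool_pos'])/50
    print('t',round(s['t'],2),'pos',s['tool_pos'].round(1),'F',s['force'].round(1),'w',round(s['gripper_width'],1))
    print('turn',w.round(2),'shift',d.round(2))
E
python3 -c "
from h import *
go(579,-154,231,13.8)"
```

```text
t 0.2 pos [ 260.  -595.3  230.7] F [-0.5  0.2  0.2] w 85.1
turn [-0.01  0.    1.63] shift [ 8.3  -7.05 -0.01]
```

carry_out(
  moves=[
    [0,0,0,0,0,0.8],
    [0,0,0,0,0,0.83],
    [0.69,-0.59,0,0,0,0],
    [0.69,-0.59,0,0,0,0],
    [0.69,-0.59,0,0,0,0],
    [0.69,-0.59,0,0,0,0],
    [0.69,-0.59,0,0,0,0],
    [0.69,-0.59,0,0,0,0],
  ],
)

```text
t: 1.0
tool_pos: [419.8, -372.7, 231.3]
orientation: [-3.119, -0.378, -0.0]
force: [0.5, -0.6, -0.7]
gripper_width: 85.4
```

carry_out(
  moves=[
    [0.69,-0.59,0,0,0,0],
    [0.69,-0.59,0,0,0,0],
    [0.69,-0.59,0,0,0,0],
    [0.69,-0.59,0,0,0,0],
    [0.69,-0.59,0,0,0,0],
    [0.69,-0.59,0,0,0,0],
    [0,0,0,0,0,0],
    [0,0,0,0,0,0],
  ],
)

```text
t: 1.8
tool_pos: [578.1, -151.5, 230.9]
orientation: [-3.118, -0.383, 0.001]
force: [0.0, -0.3, -0.3]
gripper_width: 85.0
```

```bash
python3 -c "
from h import *
go(579,-154,20,13.8)
s=manip.get_state();d=manip.get_image('wrist')
cv2.imwrite('pics/w1.png',d['image'][:,:,::-1]);print({k:d[k] for k in d if k!='image'})"
```

```text
t 1.8 pos [ 578.1 -151.5  230.9] F [ 0.  -0.3 -0.3] w 85.0
turn [-0.    0.01  0.03] shift [0.01 0.05 4.22]
{'fx': 309.70691628693146, 'fy': 309.70691628693146, 'cx': 323.263144996491, 'cy': 203.5833934079812, 'T_tool_cam': array([[ 7.77365372e-04,  9.52845826e-01,  3.03453831e-01,
         7.74048293e+01],
       [ 9.99999520e-01, -9.21713020e-04,  3.32457182e-04,
         4.27480490e-01],
       [ 5.96477785e-04,  3.03453427e-01, -9.52846085e-01,
        -1.43527788e+02],
       [ 0.00000000e+00,  0.00000000e+00,  0.00000000e+00,
         1.00000000e+00]])}
```

View pics/w1.png

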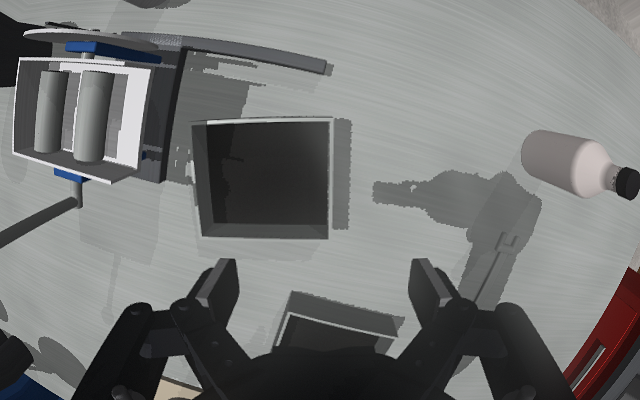

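```bash
cat >> h.py <<'E'
def wz(d,s,u,v,z):
    x,y=(u-d['cx'])/d['fx'],(v-d['cy'])/d['fy']; r=np.hypot(x,y)+1e-12
    c=np.array([x/r*np.sin(r),-y/r*np.sin(r),-np.cos(r)])
    M=R.from_rotvec(s['orientation']).as_matrix(); T=np.array(d['T_tool_cam'])
    e=M@T[:3,3]+s['tool_pos']; q=M@T[:3,:3]@c
    return (e+q*(z-e[2])/q[2]).round(1)
E
python3 -c "
from h import *
s=manip.get_state();d=manip.get_image('wrist')
P=[wz(d,s,*p,50) for p in[(192,124),(333,118),(329,239),(203,239)]]
for i in range(4):print(P[i],np.linalg.norm(P[i]-P[i-1]))
print(np.mean(P,0))
for p in[(325,73),(334,65),(185,48)]:print('fence',wz(d,s,*p,22))
print('base-y',wz(d,s,184,50,22),wz(d,s,162,182,22))
"
```

```text
[606.6   2.4  50. ] 137.04061441777034
[ 644.7 -147.5   50. ] 154.66615660835438
[ 512.1 -176.6   50. ] 135.75555237263782
[473.3 -29.4  50. ] 152.22772415036624
[559.175 -87.775  50.   ]
fence [ 691.7 -127.5   22. ]
fence [ 703.1 -134.9   22. ]
fence [692.3  44.   22. ]
base-y [689.7  44.7  22. ] [521.8  46.3  22. ]
```

The wrist view shows the tray rim with corners at (192,124), (333,118), (329,239) and (203,239). These work out to 137 x 154 mm, against 140 x 160 given, with a yaw of about 13°. The near wall's middle is at about (579,-157). I'll descend over that wall and grip it.

carry_out(
  moves=[
    [0,0.05,0.6,0,0,0],
    [0,0.05,0.6,0,0,0],
    [0,0,0.6,0,0,0],
    [0,0,0.6,0,0,0],
    [0,0,0.6,0,0,0],
    [0,0,0.6,0,0,0],
    [0,0,0.5,0,0,0],
    [0,0,0,0,0,0],
  ],
  fingers=1,
)

```text
t: 2.7
tool_pos: [575.4, -159.3, 23.3]
orientation: [-3.118, -0.373, 0.01]
force: [-0.3, 0.2, -0.0]
gripper_width: 85.5
```

carry_out(
  moves=[
    [0,0,0.08,0,0,0],
    [0,0,0,0,0,0],
    [0,0,0,0,0,0],
    [0,0,0,0,0,0],
    [0,0,0,0,0,0],
    [0,0,0,0,0,0],
    [0,0,0,0,0,0],
    [0,0,0,0,0,0],
  ],
  fingers=-1,
)

```text
t: 3.5
tool_pos: [579.6, -158.3, 23.1]
orientation: [3.118, 0.377, 0.002]
force: [0.0, 0.1, 6.0]
gripper_width: 2.9
```

carry_out(
  moves=[
    [0,0,0,0,0,0],
    [0,0,0,0,0,0],
    [0,0,0,0,0,0],
  ],
)

```text
t: 3.8
tool_pos: [579.6, -158.3, 23.2]
orientation: [3.118, 0.377, 0.002]
force: [0.2, -0.4, 5.4]
gripper_width: 3.0
```

carry_out(
  moves=[
    [0,0,-0.04,0,0,0.38],
    [0,0,0,0,0,0.38],
    [0,0,0,0,0,0.38],
    [0,0,0,0,0,0.38],
    [0,0,0,0,0,0.38],
    [0,0,0,0,0,0.38],
    [0,0,0,0,0,0],
    [0,0,0,0,0,0],
  ],
)

```text
t: 4.6
tool_pos: [579.5, -157.9, 24.4]
orientation: [3.141, 0.003, 0.002]
force: [0.8, -0.1, -5.1]
gripper_width: 3.1
```

carry_out(
  moves=[
    [0.1,-0.12,0,0,0,0],
    [0.1,-0.12,0,0,0,0],
    [0.1,-0.12,0,0,0,0],
    [0.1,-0.12,0,0,0,0],
    [0.1,-0.12,0,0,0,0],
    [0.1,-0.12,0,0,0,0],
    [0.1,-0.12,0,0,0,0],
    [0,0,0,0,0,0],
  ],
)

```text
t: 5.4
tool_pos: [615.2, -113.7, 24.3]
orientation: [-3.14, -0.006, -0.002]
force: [0.2, 1.8, -5.6]
gripper_width: 2.9
```

```bash
python3 -c "
from h import *
go(623,-105,23,0)
s=manip.get_state();d=manip.get_image('wrist')
A=cv2.resize(d['image'][60:330,120:440],None,fx=2,fy=2,interpolation=cv2.INTER_CUBIC)
cv2.imwrite('pics/w2.png',A[:,:,::-1])"
```

```text
t 5.4 pos [ 615.2 -113.7   24.3] F [ 0.2  1.8 -5.6] w 2.9
turn [-0.01 -0.02  0.04] shift [ 0.16 -0.17  0.03]
```

View pics/w2.png

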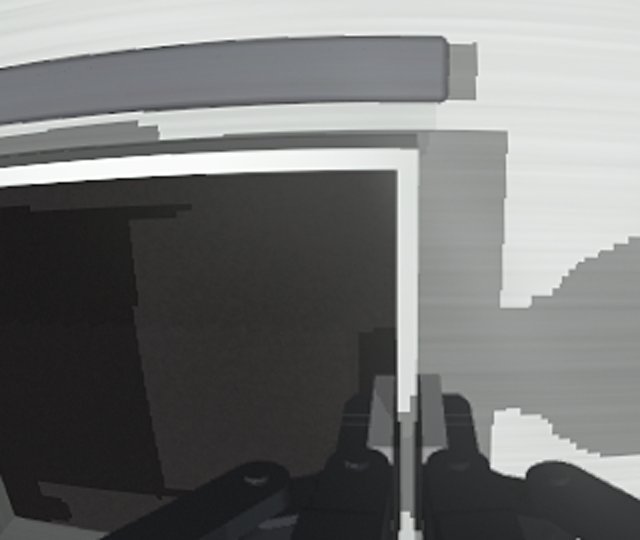

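The view shows the tray gripped by its near wall, with its +x wall about 7 mm short of the fence (inner face at crop row ~110). I'll close the gaps and watch the force.

carry_out(
  moves=[
    [0.04,-0.04,0,0,0,0],
    [0.04,-0.04,0,0,0,0],
    [0,-0.03,0,0,0,0],
    [0,-0.03,0,0,0,0],
    [0,-0.03,0,0,0,0],
    [0,0,0,0,0,0],
  ],
)

```text
t: 6.05
tool_pos: [617.9, -106.9, 24.4]
orientation: [-3.141, -0.004, -0.0]
force: [-0.3, -0.5, -5.4]
gripper_width: 2.8
```

carry_out(
  moves=[
    [0,-0.03,0,0,0,0],
    [0,-0.03,0,0,0,0],
    [0,0,0,0,0,0],
  ],
)

```text
t: 6.35
tool_pos: [617.5, -105.5, 24.4]
orientation: [3.14, 0.002, -0.0]
force: [-0.7, -3.5, -5.6]
gripper_width: 2.9
```

carry_out(
  moves=[
    [0.04,0,0,0,0,0],
    [0.04,0,0,0,0,0],
    [0,0,0,0,0,0],
  ],
)

```text
t: 6.65
tool_pos: [619.6, -106.3, 24.0]
orientation: [3.14, 0.004, -0.007]
force: [-5.0, -5.9, -3.2]
gripper_width: 2.7
```

carry_out(
  moves=[
    [0.05,0,0,0,0,0],
    [0.05,0,0,0,0,0],
    [0.05,0,0,0,0,0],
    [0,0,0,0,0,0],
    [0,0,0,0,0,0],
  ],
)

```text
t: 7.15
tool_pos: [623.7, -107.9, 23.7]
orientation: [3.138, 0.005, -0.017]
force: [-10.4, -8.6, 1.0]
gripper_width: 3.3
```

carry_out(
  moves=[
    [0.05,0,0,0,0,0],
    [0,-0.05,0,0,0,0],
    [0,-0.05,0,0,0,0],
    [0,0,0,0,0,0],
    [0,0,0,0,0,0],
  ],
)

```text
t: 7.65
tool_pos: [623.7, -107.8, 23.8]
orientation: [3.133, 0.001, -0.022]
force: [-14.7, -16.1, 4.0]
gripper_width: 3.1
```

```bash
python3 -c "
from h import *
go(623,-105,23,0)
d=manip.get_image('wrist');print(manip.get_state()['moment'])
A=cv2.resize(d['image'][60:330,120:440],None,fx=2,fy=2,interpolation=cv2.INTER_CUBIC)
cv2.imwrite('pics/w3.png',A[:,:,::-1])"
```

```text
t 7.65 pos [ 623.7 -107.8   23.8] F [-14.7 -16.1   4. ] w 3.1
turn [0.08 0.14 0.  ] shift [-0.01 -0.06  0.02]
[-2.97924963  2.74291896  0.86803317]
```

View pics/w3.png

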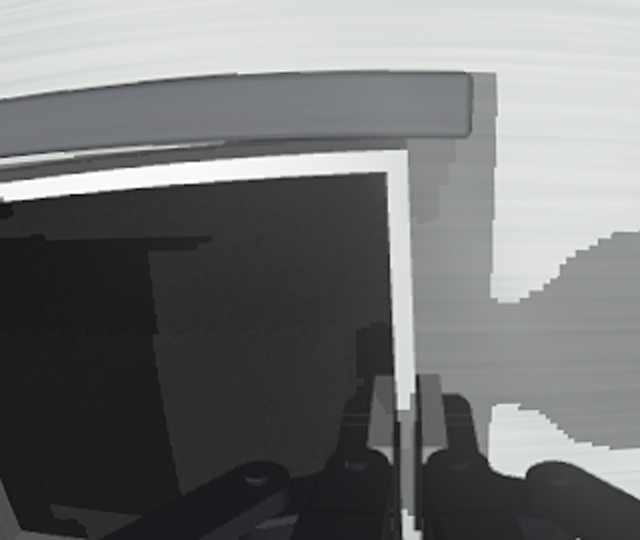

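The tray is in contact, but its +y end still gaps from the fence by a degree or two: the gap is at crop row ~150, left side. I'll release and square it with closed-finger pushes on the -x and -y walls.

carry_out(
  moves=[
    [0,0,0,0,0,0],
    [0,0,0,0,0,0],
    [0,0,0,0,0,0],
    [0,0,-0.6,0,0,0],
    [0,0,-0.6,0,0,0],
    [0,0,-0.6,0,0,0],
    [0,0,0,0,0,0],
  ],
  fingers=1,
)

```text
t: 8.4
tool_pos: [635.8, -98.5, 119.2]
orientation: [3.142, 0.006, 0.015]
force: [0.7, -0.0, -0.1]
gripper_width: 85.3
```

```bash
python3 -c "
from h import *
go(518,-35,113,0)
s=manip.get_state();d=manip.get_image('wrist')
g=cv2.cvtColor(d['image'],cv2.COLOR_RGB2GRAY)
A=cv2.resize(d['image'][30:330,60:440],None,fx=2,fy=2,interpolation=cv2.INTER_CUBIC)
cv2.imwrite('pics/w4.png',A[:,:,::-1])"
```

```text
t 8.4 pos [635.8 -98.5 119.2] F [ 0.7 -0.  -0.1] w 85.3
turn [ 0.   -0.09  0.04] shift [-2.36 -1.27  0.12]
```

carry_out(
  moves=[
    [-0.59,-0.32,0,0,0,0],
    [-0.59,-0.32,0,0,0,0],
    [-0.59,-0.32,0,0,0,0],
    [-0.59,-0.31,0,0,0,0],
    [0,0,0,0,0,0],
    [0,0,0.6,0,0,0],
    [0,0,0.6,0,0,0],
    [0,0,0.6,0,0,0],
  ],
  fingers=-1,
)

```text
t: 9.25
tool_pos: [514.5, -35.5, 23.0]
orientation: [-3.141, -0.005, -0.002]
force: [-0.6, -0.2, -0.3]
gripper_width: -0.2
```

carry_out(
  moves=[
    [0.2,0,0,0,0,0],
    [0.15,0,0,0,0,0],
    [0.1,0,0,0,0,0],
    [0.1,0,0,0,0,0],
    [0.1,0,0,0,0,0],
    [0,0,0,0,0,0],
    [0,0,0,0,0,0],
  ],
)

```text
t: 9.95
tool_pos: [538.4, -35.7, 24.9]
orientation: [-3.14, -0.003, 0.023]
force: [-14.3, -0.0, 9.5]
gripper_width: 0.1
```

carry_out(
  moves=[
    [0.1,0,0,0,0,0],
    [0.1,0,0,0,0,0],
    [0,0,0,0,0,0],
    [0,0,0,0,0,0],
  ],
)

```text
t: 10.35
tool_pos: [538.3, -35.3, 24.2]
orientation: [-3.138, -0.003, 0.053]
force: [-30.7, -0.1, 20.9]
gripper_width: 0.3
```

carry_out(
  moves=[
    [-0.4,0,0,0,0,0],
    [-0.4,0,0,0,0,0],
    [0,0,-0.8,0,0,0],
    [0,0,-0.8,0,0,0],
    [0,0.7,0,0,0,0],
    [0,0.7,0,0,0,0],
    [0,0.8,0,0,0,0],
    [0,0,0,0,0,0],
  ],
)

```text
t: 11.15
tool_pos: [517.2, -153.9, 106.5]
orientation: [3.136, -0.011, 0.007]
force: [-0.2, -0.1, 0.1]
gripper_width: 0.1
```

```bash
python3 -c "
from h import *
go(620,-150,25,0)"
```

```text
t 11.15 pos [ 517.2 -153.9  106.5] F [-0.2 -0.1  0.1] w 0.1
turn [ 0.06 -0.04 -0.06] shift [ 2.06 -0.08  1.63]
```

carry_out(
  moves=[
    [0.7,0,0,0,0,0],
    [0.7,0,0,0,0,0],
    [0.66,0,0,0,0,0],
    [0,0,0,0,0,0],
    [0,0,0.55,0,0,0],
    [0,0,0.55,0,0,0],
    [0,0,0.53,0,0,0],
    [0,0,0,0,0,0],
  ],
)

```text
t: 11.95
tool_pos: [616.6, -144.8, 20.6]
orientation: [-3.14, -0.004, 0.009]
force: [-0.4, 0.8, -0.4]
gripper_width: 0.1
```

carry_out(
  moves=[
    [0,-0.2,0,0,0,0],
    [0,-0.2,0,0,0,0],
    [0,-0.15,0,0,0,0],
    [0,-0.15,0,0,0,0],
    [0,-0.1,0,0,0,0],
    [0,0,0,0,0,0],
    [0,0,0,0,0,0],
  ],
)

```text
t: 12.65
tool_pos: [615.0, -121.1, 25.0]
orientation: [3.124, -0.009, -0.007]
force: [-9.9, -25.8, 5.0]
gripper_width: 0.2
```

carry_out(
  moves=[
    [0,-0.1,0,0,0,0],
    [0,-0.05,0,0,0,0],
    [0,0,0,0,0,0],
    [0,0,0,0,0,0],
  ],
)

```text
t: 13.05
tool_pos: [614.7, -121.0, 25.4]
orientation: [3.116, -0.016, -0.005]
force: [-10.9, -37.7, 3.7]
gripper_width: 0.0
```

carry_out(
  moves=[
    [0,0.5,0,0,0,0],
    [0,0.5,0,0,0,0],
    [0,0,-0.9,0,0,0],
    [0,0,-0.9,0,0,0],
    [0,0,-0.9,0,0,0],
    [0,0,-0.9,0,0,0],
    [0,0,-0.9,0,0,0],
    [0,0,-0.9,0,0,0],
  ],
)

```text
t: 13.85
tool_pos: [619.4, -146.7, 296.7]
orientation: [-3.141, -0.006, -0.005]
force: [1.2, 0.5, 0.3]
gripper_width: -0.3
```

```bash
python3 -c "
from h import *
print(manip.get_state()['joint_pos'])
go(522,98,320,90)
a=manip.get_image('scene');s=manip.get_state();w=manip.get_image('wrist')
np.save('a1.npy',a,allow_pickle=True);w.update(s);np.save('w1.npy',w,allow_pickle=True)
A=cv2.resize(a['image'][145:275,290:400],None,fx=4,fy=4,interpolation=cv2.INTER_CUBIC)
B=cv2.resize(w['image'][0:300,0:400],None,fx=.88,fy=.88)
B=cv2.resize(w['image'][20:280,0:360],None,fx=1,fy=1)
B=np.vstack([B,np.zeros((520-260,360,3),np.uint8)])
cv2.imwrite('pics/v5.png',np.hstack([A,B])[:,:,::-1])"
```

```text
[ 0.0780304   0.5537633   0.18622223  1.47850046 -0.10968077  1.11674055
 -1.28210775]
t 13.85 pos [ 619.4 -146.7  296.7] F [1.2 0.5 0.3] w -0.3
turn [  0.02  -0.02 -14.96] shift [ 4.89 -1.95 -0.47]
```

View pics/v5.png

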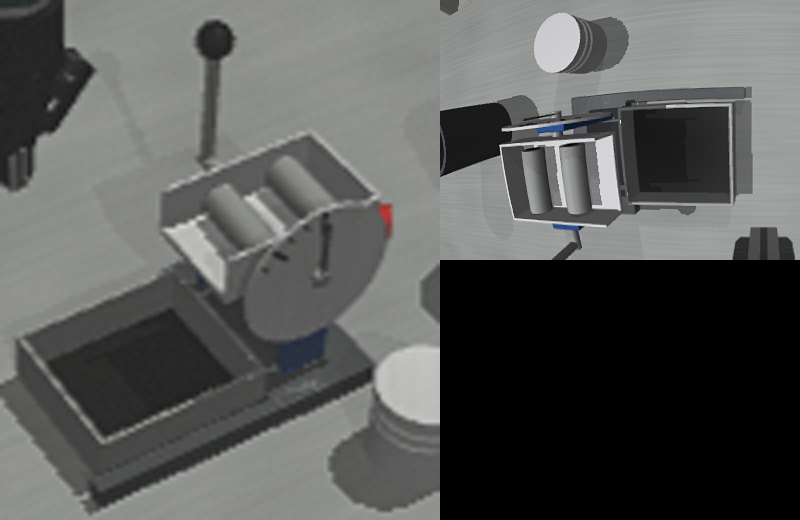

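Tray is now square at both stops, flush with the fence and base, and the pan reads 0. Next is the lever.

carry_out(
  moves=[
    [0,0,-0.25,0,0,-1],
    [0,0,-0.25,0,0,-1],
    [0,0,0,0,0,-1],
    [0,0,0,0,0,-1],
    [0,0,0,0,0,-1],
    [0,0,0,0,0,-1],
    [0,0,0,0,0,-1],
    [0,0,0,0,0,-1],
  ],
  fingers=0.5,
)

```text
t: 14.75
tool_pos: [619.4, -146.9, 318.9]
orientation: [2.864, 1.289, 0.002]
force: [-0.1, 0.5, 0.0]
gripper_width: 63.7
```

carry_out(
  moves=[
    [0,0,0,0,0,-1],
    [0,0,0,0,0,-1],
    [0,0,0,0,0,-1],
    [0,0,0,0,0,-1],
    [0,0,0,0,0,-1],
    [0,0,0,0,0,-1],
    [0,0,0,0,0,-0.96],
    [0,0,0,0,0,0],
  ],
)

```text
t: 15.55
tool_pos: [619.4, -147.2, 318.8]
orientation: [2.221, 2.22, 0.002]
force: [0.1, -1.5, -0.4]
gripper_width: 64.3
```

```bash
python3 -c "
from h import *
go(522,98,325,90)
a=np.load('a1.npy',allow_pickle=True).item()
for p in[(18,342),(104,442),(262,374)]:print(onz(a,290+(p[0]+.5)/4-.5,145+(p[1]+.5)/4-.5,50))
print(onz(a,290+322/4-.4,145+277/4-.4,135))
w=np.load('w1.npy',allow_pickle=True).item()
for p in[(622,105),(734,104),(733,203),(627,201)]:print(wz(w,w,p[0]-440,p[1]+20,50))
"
```

```text
t 15.55 pos [ 619.4 -147.2  318.8] F [ 0.1 -1.5 -0.4] w 64.3
turn [ 0.01 -0.   -0.  ] shift [ 4.9  -1.95 -0.12]
[ 555.6 -110.2   50. ]
[ 686.1 -105.9   50. ]
[690.2  44.7  50. ]
[688.9  97.4 135. ]
[690.   44.8  50. ]
[ 684.7 -111.2   50. ]
[ 550.2 -107.5   50. ]
[550.9  51.   50. ]
```

carry_out(
  moves=[
    [0.7,-0.28,0,0,0,0],
    [0.7,-0.28,0,0,0,0],
    [0.7,-0.28,0,0,0,0],
    [0.7,-0.28,0,0,0,0],
    [0.7,-0.28,0,0,0,0],
    [0.7,-0.28,0,0,0,0],
    [0.7,-0.27,0,0,0,0],
    [0,0,0,0,0,0],
  ],
)

```text
t: 16.35
tool_pos: [519.8, 104.0, 318.9]
orientation: [-2.213, -2.226, -0.005]
force: [0.1, 0.5, 0.4]
gripper_width: 64.1
```

```bash
python3 -c "
from h import *
go(522,98,245,90)
s=manip.get_state();w=manip.get_image('wrist')
B=cv2.resize(w['image'][120:400,120:520],None,fx=1.5,fy=1.5)
cv2.imwrite('pics/w6.png',B[:,:,::-1])"
```

```text
t 16.35 pos [519.8 104.  318.9] F [0.1 0.5 0.4] w 64.1
turn [ 0.   -0.04  0.05] shift [-0.12  0.04  1.48]
```

View pics/w6.png

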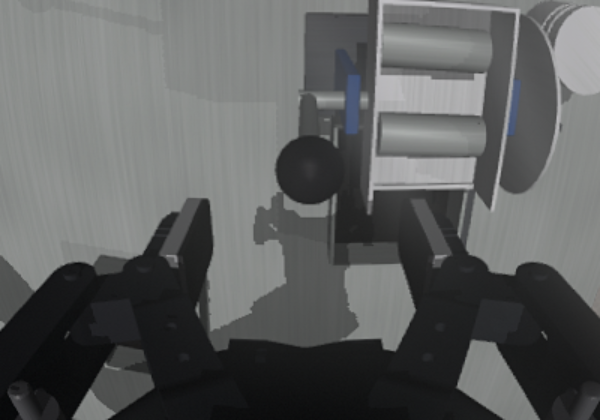

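```bash
python3 -c "
from h import *
s=manip.get_state();w=manip.get_image('wrist')
print(wz(w,s,120+310/1.5,120+169/1.5,265))
go(522,98,245,90)"
```

```text
[523.4  94.  265. ]
t 16.45 pos [522.   98.  318.6] F [ 0.5  0.  -0.1] w 63.9
turn [ 0.01  0.   -0.01] shift [-0.    0.    1.47]
```

The ball, at crop (310,169), works out to (523,94), consistent with (522,98). Descending and gripping it.

carry_out(
  moves=[
    [-0.03,0,0.3,0,0,0],
    [0,0,0.4,0,0,0],
    [0,0,0.4,0,0,0],
    [0,0,0.36,0,0,0],
    [0,0,0,0,0,0],
    [0,0,0,0,0,0],
  ],
)

```text
t: 17.05
tool_pos: [522.8, 94.4, 245.2]
orientation: [2.226, 2.216, -0.0]
force: [-0.0, -1.0, -0.4]
gripper_width: 64.4
```

carry_out(
  moves=[
    [0,0,0,0,0,0],
    [0,0,0,0,0,0],
    [0,0,0,0,0,0],
    [0,0,0,0,0,0],
    [0,0,0,0,0,0],
  ],
  fingers=-1,
)

```text
t: 17.55
tool_pos: [522.0, 95.3, 246.0]
orientation: [2.223, 2.219, -0.0]
force: [-2.5, -0.5, 5.9]
gripper_width: 29.1
```

carry_out(
  moves=[
    [-0.113,0,0.003,0,0,0],
    [-0.113,0,0.007,0,0,0],
    [-0.113,0,0.012,0,0,0],
    [-0.112,0,0.017,0,0,0],
    [-0.111,0,0.022,0,0,0],
    [-0.11,0,0.027,0,0,0],
    [-0.109,0,0.032,0,0,0],
    [-0.107,0,0.036,0,0,0],
  ],
)

```text
t: 18.35
tool_pos: [521.8, 52.8, 238.3]
orientation: [-2.22, -2.221, -0.003]
force: [-2.4, 3.1, 6.2]
gripper_width: 28.7
```

carry_out(
  moves=[
    [-0.106,0,0.041,0,0,0],
    [-0.104,0,0.046,0,0,0],
    [-0.102,0,0.05,0,0,0],
    [-0.099,0,0.055,0,0,0],
    [-0.097,0,0.059,0,0,0],
    [-0.094,0,0.063,0,0,0],
    [-0.091,0,0.067,0,0,0],
    [0,0,0,0,0,0],
  ],
)

```text
t: 19.15
tool_pos: [522.0, 15.8, 217.4]
orientation: [-2.224, -2.218, 0.001]
force: [0.2, -0.2, 0.0]
gripper_width: 0.2
```

The fingers closed to 0, so the ball slipped out of the grip. I'll look before doing anything else.

```bash
python3 -c "
from h import *
a=manip.get_image('scene');b=manip.get_image('side');s=manip.get_state();w=manip.get_image('wrist')
for n,o in(('a2',a),('b2',b)):np.save(n,o,allow_pickle=True)
A=cv2.resize(a['image'][135:265,290:395],None,fx=4,fy=4,interpolation=cv2.INTER_CUBIC)
B=cv2.resize(b['image'][170:280,270:365],None,fx=3.8,fy=3.8,interpolation=cv2.INTER_CUBIC)
C=np.zeros((520,361,3),np.uint8);C[:418]=B[:418,:361]
cv2.imwrite('pics/v7.png',np.hstack([A,C])[:,:,::-1])"
```

```text
(no output)
```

View pics/v7.png

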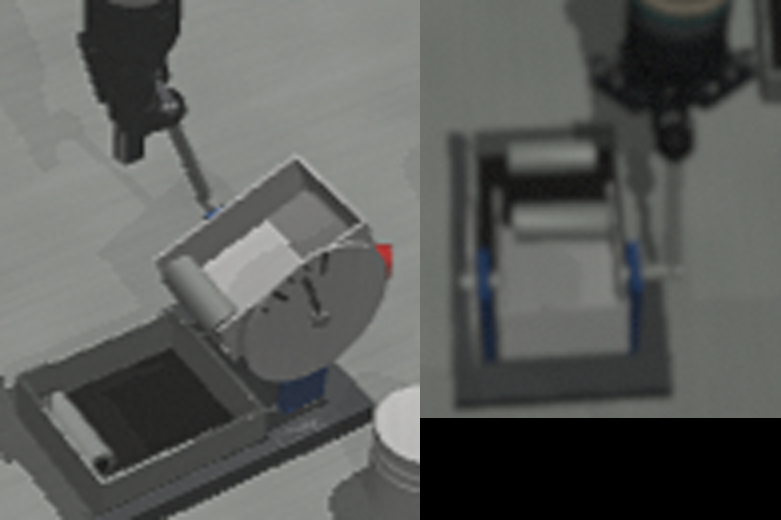

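```bash
python3 -c "
from h import *
a=np.load('a2.npy',allow_pickle=True).item();b=np.load('b2.npy',allow_pickle=True).item()
p=tri(a,(290+172/4,135+106/4),b,(270+255/3.8,170+138/3.8));print(p)
for q in(24,27,30,33,36):
  r=np.radians(q);P=(522,98-130*np.sin(r),135+130*np.cos(r));print(q,np.round(P,0),proj(a,P),proj(b,P))
go(522,98,300,90)"
```

```text
(array([523.2,  53.7, 257.1]), np.float64(6.8))
24 [522.  45. 254.] [329.7 162.4] [336.3 205.2]
27 [522.  39. 251.] [328.  163.7] [336. 204.]
30 [522.  33. 248.] [326.5 165.1] [335.8 202.9]
33 [522.  27. 244.] [324.9 166.5] [335.5 201.9]
36 [522.  22. 240.] [323.4 168. ] [335.2 201.1]
t 19.3 pos [522.3  16.8 217.9] F [0.5 0.9 0.2] w 0.4
turn [ 0.   -0.   -0.01] shift [ 1.62 -0.01 -1.64]
```

The pan is at about 22°, with the ball at about (522,50,256). One pin is in the tray and the other rests near the lip. Rather than re-grip, I'll go over the ball and push it from its +y side with closed fingers.

carry_out(
  moves=[
    [-0.2,0,-0.8,0,0,0],
    [0,0,-0.9,0,0,0],
    [0,0,0,0,0,0],
    [0.7,0,0,0,0,0],
    [0.7,0,0,0,0,0],
    [0.56,0,0,0,0,0],
    [0,0,0,0,0,0],
    [0,0,0,0,0,0],
  ],
)

```text
t: 20.1
tool_pos: [522.1, 105.1, 302.6]
orientation: [-2.221, -2.222, 0.001]
force: [-0.1, 0.1, 0.1]
gripper_width: 0.1
```

```bash
python3 -c "
from h import *
go(522,100,248,90)"
```

```text
t 20.1 pos [522.1 105.1 302.6] F [-0.1  0.1  0.1] w 0.1
turn [-0.  0.  0.] shift [-0.1  -0.    1.09]
```

carry_out(
  moves=[
    [0,0,0.4,0,0,0],
    [0,0,0.4,0,0,0],
    [0,0,0.29,0,0,0],
    [0,0,0,0,0,0],
    [-0.2,0,0,0,0,0],
    [-0.2,0,0,0,0,0],
    [-0.15,0,0,0,0,0],
    [0,0,0,0,0,0],
  ],
)

```text
t: 20.9
tool_pos: [522.7, 75.3, 249.0]
orientation: [2.226, 2.216, 0.001]
force: [-0.3, -0.4, -0.3]
gripper_width: 0.0
```

carry_out(
  moves=[
    [-0.1,0,0.04,0,0,0],
    [-0.1,0,0.05,0,0,0],
    [-0.1,0,0.05,0,0,0],
    [-0.1,0,0.06,0,0,0],
    [-0.1,0,0.06,0,0,0],
    [0,0,0,0,0,0],
  ],
)

```text
t: 21.5
tool_pos: [522.2, 50.5, 234.8]
orientation: [2.225, 2.218, -0.002]
force: [0.6, 1.1, -0.9]
gripper_width: -0.3
```

```bash
python3 -c "
from h import *
go(522,34,222,90)
a=manip.get_image('scene');np.save('a3',a,allow_pickle=True)
A=cv2.resize(a['image'][135:265,290:395],None,fx=5,fy=4.6,interpolation=cv2.INTER_CUBIC)
A=cv2.resize(a['image'][140:265,290:395],None,fx=4.8,fy=4.8,interpolation=cv2.INTER_CUBIC)
cv2.imwrite('pics/v8.png',A[:,:,::-1])"
```

```text
t 21.5 pos [522.2  50.5 234.8] F [ 0.6  1.1 -0.9] w -0.3
turn [-0.01  0.01 -0.03] shift [-0.33 -0.    0.26]
```

View pics/v8.png

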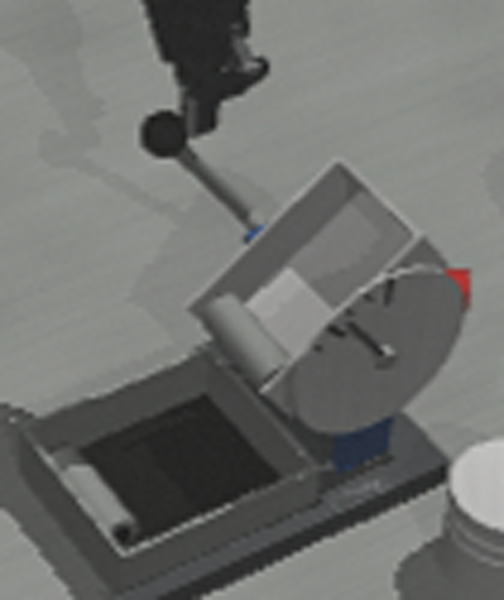

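Ball at crop (164,133) fits q ≈ 35°. Pin 2 rests against the 3 mm lip, which it should clear at about 36°. Pushing on to 45°.

carry_out(
  moves=[
    [-0.07,0,0.05,0,0,0],
    [-0.07,0,0.05,0,0,0],
    [-0.07,0,0.06,0,0,0],
    [-0.06,0,0.05,0,0,0],
    [-0.05,0,0.05,0,0,0],
    [0,0,0,0,0,0],
    [0,0,0,0,0,0],
    [0,0,0,0,0,0],
  ],
)

```text
t: 22.35
tool_pos: [522.0, 35.1, 222.2]
orientation: [2.224, 2.219, -0.002]
force: [-0.5, 0.7, -0.4]
gripper_width: -0.1
```

```bash
python3 -c "
from h import *
go(522,34,222,90)
a=manip.get_image('scene');np.save('a4',a,allow_pickle=True)
A=cv2.resize(a['image'][140:265,290:395],None,fx=4.8,fy=4.8,interpolation=cv2.INTER_CUBIC)
cv2.imwrite('pics/v9.png',A[:,:,::-1])
for q in(38,41,43,45,47,50):
  r=np.radians(q);P=(522,98-130*np.sin(r),135+130*np.cos(r));print(q,(proj(a,P)-[290,140])*4.8)
"
```

```text
t 22.35 pos [522.   35.1 222.2] F [-0.5  0.7 -0.4] w -0.1
turn [-0.01  0.01 -0.02] shift [-0.02  0.    0.  ]
38 [155.52 139.2 ]
41 [148.8  146.88]
43 [144.48 151.68]
45 [140.64 156.96]
47 [136.32 162.24]
50 [130.56 170.4 ]
```

View pics/v9.png

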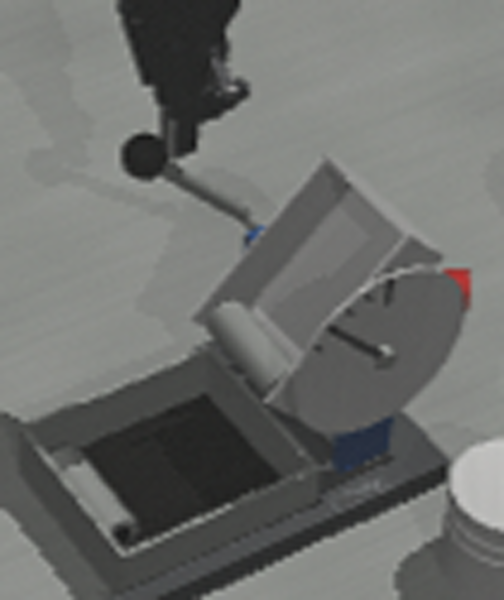

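Pan at about 44°. Pin 2 still appears at the lip; I'll hold and check whether it moves.

carry_out(
  moves=[
    [0,0,0,0,0,0],
    [0,0,0,0,0,0],
    [0,0,0,0,0,0],
    [0,0,0,0,0,0],
    [0,0,0,0,0,0],
    [0,0,0,0,0,0],
    [0,0,0,0,0,0],
    [0,0,0,0,0,0],
  ],
)

```text
t: 23.2
tool_pos: [522.2, 35.8, 222.5]
orientation: [2.224, 2.219, 0.0]
force: [0.4, 0.0, 0.2]
gripper_width: -0.4
```

```bash
python3 -c "
from h import *
go(522,34,222,90)
a0=np.load('a4.npy',allow_pickle=True).item()['image'].astype(int)
a=manip.get_image('scene')
w=manip.get_image('wrist');D=np.abs(a['image'].astype(int)-a0).sum(2)
ys,xs=np.where(D>60);print(len(xs),xs.min() if len(xs) else 0,xs.max() if len(xs) else 0,ys.min() if len(xs) else 0,ys.max() if len(xs) else 0)
A=cv2.resize(a['image'][180:265,290:360],None,fx=5,fy=5,interpolation=cv2.INTER_CUBIC)
B=cv2.resize(w['image'][0:280,200:500],None,fx=1.4,fy=1.5)[:420]
B=np.vstack([B,np.zeros((5,420,3),np.uint8)])
cv2.imwrite('pics/v10.png',np.hstack([A,B])[:,:,::-1])
"
```

```text
t 23.2 pos [522.2  35.8 222.5] F [0.4 0.  0.2] w -0.4
turn [ 0.    0.   -0.02] shift [-0.04 -0.    0.01]
135 166 351 5 249
```

View pics/v10.png

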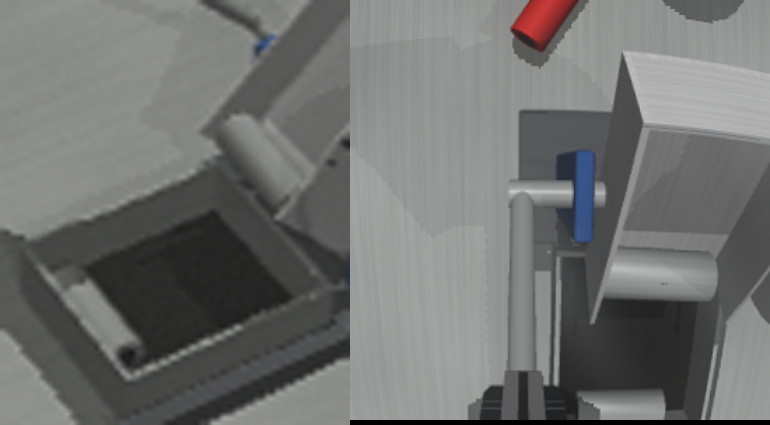

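Pin 2 hangs behind the lip at about 44°. I'll tip briskly to about 48°, still inside the 50° band, to shake it loose.

carry_out(
  moves=[
    [-0.12,0,0.1,0,0,0],
    [0,0,0,0,0,0],
    [0,0,0,0,0,0],
    [0,0,0,0,0,0],
    [0,0,0,0,0,0],
    [0,0,0,0,0,0],
    [0,0,0,0,0,0],
  ],
)

```text
t: 24.0
tool_pos: [522.2, 30.1, 217.4]
orientation: [-2.223, -2.22, -0.0]
force: [1.6, 2.1, -2.6]
gripper_width: -0.1
```

```bash
python3 -c "
from h import *
go(522,34,222,90)
a=manip.get_image('scene');np.save('a5',a,allow_pickle=True)
w=manip.get_image('wrist')
A=cv2.resize(a['image'][145:265,290:390],None,fx=4,fy=4,interpolation=cv2.INTER_CUBIC)
B=cv2.resize(w['image'][0:320,200:440],None,fx=1.5,fy=1.5)
cv2.imwrite('pics/v11.png',np.hstack([A,B])[:,:,::-1])
for q in(42,45,48,51):
  r=np.radians(q);P=(522,98-130*np.sin(r),135+130*np.cos(r));print(q,(proj(a,P)-[290,145])*4)
"
```

```text
t 24.0 pos [522.2  30.1 217.4] F [ 1.6  2.1 -2.6] w -0.1
turn [ 0.   -0.   -0.02] shift [ 0.08 -0.   -0.09]
42 [122.4 104.4]
45 [117.2 110.8]
48 [112.  117.2]
51 [107.2 124. ]
```

View pics/v11.png

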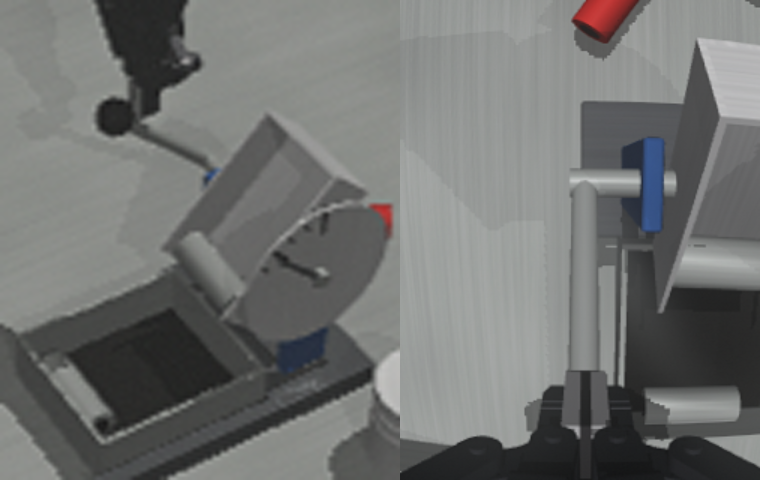

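```bash
python3 -c "
from h import *
a=np.load('a5.npy',allow_pickle=True).item()
def onx(u,v,x):
    e,r=ray(a,u,v);return (e+r*(x-e[0])/r[0]).round(1)
f=lambda x,y:(290+(x+.5)/4-.5,145+(y+.5)/4-.5)
c=onx(*f(321,277),689)
for n,p in(('ptr',(273,252)),('m60?',(263,268)),('m30?',(290,240)),('m0',(325,222)),('ball',(114,116))):
    t=onx(*f(*p),689 if n!='ball' else 522);d=t-(c if n!='ball' else [0,98,135]);print(n,t,np.degrees(np.arctan2(-d[1],d[2])).round(1),np.hypot(d[1],d[2]).round(0))
"
```

```text
ptr [689.   44.6 189.1] 44.0 75.0
m60? [689.   36.2 175.8] 56.2 72.0
m30? [689.   60.3 194.3] 31.5 69.0
m0 [689.   93.6 197.6] 2.6 62.0
ball [522.    1.7 224.9] 47.0 132.0
```

carry_out(
  moves=[
    [-0.07,0,0.07,0,0,0],
    [0,0,0,0,0,0],
    [0,0,0,0,0,0],
    [0,0,0,0,0,0],
    [0,0,0,0,0,0],
    [0,0,0,0,0,0],
  ],
)

```text
t: 24.7
tool_pos: [522.1, 26.2, 213.9]
orientation: [-2.224, -2.219, 0.001]
force: [0.7, 3.7, -2.1]
gripper_width: 0.1
```

```bash
cat >> h.py <<'E'
def pins(a,fn=None):
    "bright pin blob test: mean grey at pan-lip patch and tray patch"
    g=cv2.cvtColor(a['image'],cv2.COLOR_RGB2GRAY)
    return g
E
python3 -c "
from h import *
go(522,34,222,90)
a=manip.get_image('scene');np.save('a6',a,allow_pickle=True)
o=np.load('a5.npy',allow_pickle=True).item()
D=np.abs(a['image'].astype(int)-o['image']).sum(2)[195:265,290:352]
print((D>60).sum());ys,xs=np.where(D>60);print(sorted(zip(xs+290,ys+195))[:60])
"
```

```text
t 24.7 pos [522.1  26.2 213.9] F [ 0.7  3.7 -2.1] w 0.1
turn [-0.    0.   -0.02] shift [ 0.16 -0.   -0.16]
25
[(np.int64(290), np.int64(226)), (np.int64(290), np.int64(246)), (np.int64(293), np.int64(228)), (np.int64(297), np.int64(233)), (np.int64(300), np.int64(236)), (np.int64(305), np.int64(233)), (np.int64(306), np.int64(224)), (np.int64(306), np.int64(235)), (np.int64(306), np.int64(236)), (np.int64(331), np.int64(208)), (np.int64(336), np.int64(204)), (np.int64(337), np.int64(203)), (np.int64(338), np.int64(203)), (np.int64(339), np.int64(203)), (np.int64(342), np.int64(205)), (np.int64(345), np.int64(223)), (np.int64(345), np.int64(224)), (np.int64(345), np.int64(225)), (np.int64(346), np.int64(222)), (np.int64(346), np.int64(223)), (np.int64(346), np.int64(225)), (np.int64(347), np.int64(213)), (np.int64(347), np.int64(221)), (np.int64(348), np.int64(220)), (np.int64(349), np.int64(218))]
```

Pin 1 is still held at about 49°, although a free 32 mm pin should clear a 3 mm lip at 36°. I need one close crop to see what is holding it, which puts me over the picture budget.

```bash
python3 -c "
from h import *
w=manip.get_image('wrist');b=manip.get_image('side');a=manip.get_image('scene')
A=cv2.resize(w['image'][110:300,320:480],None,fx=2.6,fy=2.6,interpolation=cv2.INTER_CUBIC)
B=cv2.resize(b['image'][185:250,275:335],None,fx=3.8,fy=3.8,interpolation=cv2.INTER_CUBIC)
C=cv2.resize(a['image'][195:250,325:362],None,fx=6,fy=4.5,interpolation=cv2.INTER_CUBIC)
h=494;S=np.zeros((h,230,3),np.uint8);S[:247]=B[:247,:228].repeat(1,0) if 0 else cv2.resize(B,(230,247));S[247:]=cv2.resize(C,(230,247))
cv2.imwrite('pics/v12.png',np.hstack([A,S])[:,:,::-1])
"
```

```text
(no output)
```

View pics/v12.png

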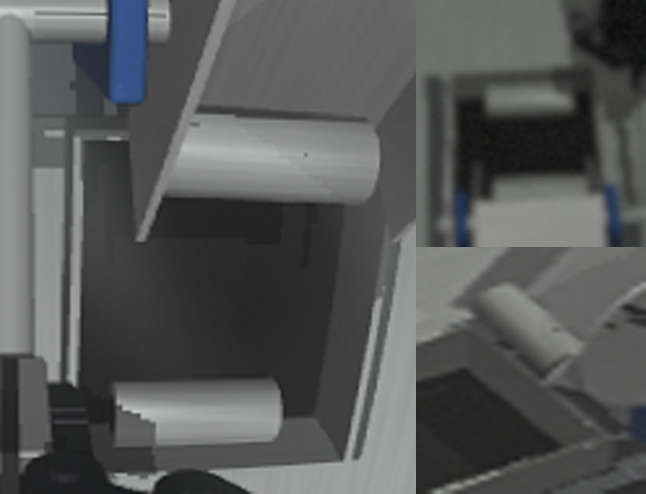

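```bash
python3 -c "
from h import *
s=manip.get_state();w=manip.get_image('wrist');a=manip.get_image('scene')
f=lambda x,y:(320+(x+.5)/2.6-.5,110+(y+.5)/2.6-.5)
def wr(u,v):
    p=wz(w,s,u,v,0.);q=wz(w,s,u,v,100.);return p,q-p
def t2(pw,ps):
    A,r=wr(*f(*pw));B,t=ray(a,325+(ps[0]-416)/6.22,195+(ps[1]-247)/4.49)
    k=np.linalg.lstsq(np.c_[r,-t],B-A,rcond=None)[0];X,Y=A+k[0]*r,B+k[1]*t
    print(((X+Y)/2).round(1),np.linalg.norm(X-Y).round(1))
t2((368,160),(562,355))   # right end centre
t2((280,160),(530,330))
# predicted pin centre if resting on lip, projected in wrist z plane
for q in (45,48):
  c,n=np.cos(np.radians(q)),np.sin(np.radians(q))
  for nm,(y,z) in dict(lip=(-75,-10),pin=(-75+9.3,6)).items(): print(q,nm,np.round([98+y*c-z*n,135+y*n+z*c],1))
for z in (85,90,95): print(z,'pin top/bot edges',wz(w,s,*f(270,118),z),wz(w,s,*f(270,200),z),wz(w,s,*f(368,160),z))
"
```

```text
[645.7  49.1  98.8] 6.6
[613.4  49.   96.9] 4.1
45 lip [52.  74.9]
45 pin [47.3 92.8]
48 lip [55.2 72.6]
48 pin [49.6 90.2]
85 pin top/bot edges [614.   63.3  85. ] [616.3  33.3  85. ] [654.3  49.1  85. ]
90 pin top/bot edges [612.3  64.   90. ] [614.6  34.6  90. ] [651.9  50.1  90. ]
95 pin top/bot edges [610.6  64.8  95. ] [612.8  35.9  95. ] [649.5  51.1  95. ]
```

The pin triangulates to (612,49,~95), exactly its resting place behind the lip, straight and not jammed. It simply needs a jolt. The 45° hold is already done, so I'll go to the ball's -y side and give the lever a quick tap in the level direction, which can't overtip the pan. That should hop the pin off the floor, and then I'll tip again.

carry_out(
  moves=[
    [0.1,0,-0.6,0,0,0],
    [0,0,-0.7,0,0,0],
    [-0.2,0,0,0,0,0],
    [-0.7,0,0,0,0,0],
    [-0.7,0,0,0,0,0],
    [-0.54,0,0,0,0,0],
    [0,0,0.6,0,0,0],
    [0,0,0.6,0,0,0],
  ],
)

```text
t: 25.8
tool_pos: [521.8, -78.8, 218.6]
orientation: [2.226, 2.213, -0.001]
force: [0.7, 1.0, -0.2]
gripper_width: -0.0
```

carry_out(
  moves=[
    [0,0,0,0,0,0],
    [0.8,0,0,0,0,0],
    [0.8,0,0,0,0,0],
    [0,0,0,0,0,0],
    [0,0,0,0,0,0],
    [0,0,0,0,0,0],
    [0,0,0,0,0,0],
    [0,0,0,0,0,0],
  ],
)

```text
t: 26.6
tool_pos: [522.0, -20.2, 225.2]
orientation: [2.224, 2.186, -0.033]
force: [-11.0, -45.5, 40.3]
gripper_width: 0.4
```

```bash
python3 -c "
from h import *
go(522,34,222,90)
a=manip.get_image('scene');np.save('a7',a,allow_pickle=True);b=manip.get_image('side')
A=cv2.resize(a['image'][145:265,290:390],None,fx=4,fy=4,interpolation=cv2.INTER_CUBIC)
B=cv2.resize(b['image'][170:280,270:360],None,fx=4,fy=4.364,interpolation=cv2.INTER_CUBIC)[:480]
cv2.imwrite('pics/v13.png',np.hstack([A,B])[:,:,::-1])
for q in(0,10,20,30,40):
  r=np.radians(q);P=(522,98-130*np.sin(r),135+130*np.cos(r));print(q,(proj(a,P)-[290,145])*4)
"
```

```text
t 26.6 pos [522.  -20.2 225.2] F [-11.  -45.5  40.3] w 0.4
turn [ 0.01  0.3  -0.16] shift [ 1.08 -0.    0.06]
0 [213.6  38. ]
10 [190.4  48.4]
20 [167.6  62.8]
30 [146.   80.4]
40 [126. 100.]
```

View pics/v13.png

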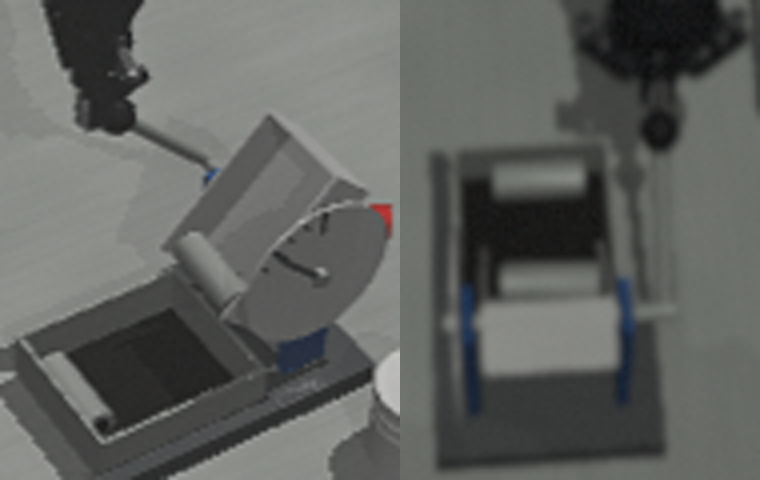

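The tap jammed: the fingertip was level with the ball's upper side, so the (-45,+40) N force went radially into the lever and didn't turn it. I'll back off, go about 18 mm lower and repeat.

carry_out(
  moves=[
    [-0.8,0,0,0,0,0],
    [-0.8,0,0,0,0,0],
    [0,0,0.36,0,0,0],
    [0,0,0,0,0,0],
    [0,0,0,0,0,0],
  ],
)

```text
t: 27.2
tool_pos: [522.1, -75.2, 201.7]
orientation: [-2.222, -2.22, -0.0]
force: [-0.6, 0.9, 0.8]
gripper_width: 0.1
```

```bash
python3 -c "
from h import *
go(522,-75,200,90)"
```

```text
t 27.2 pos [522.1 -75.2 201.7] F [-0.6  0.9  0.8] w 0.1
turn [ 0.   -0.   -0.01] shift [ 0.   -0.    0.03]
```

carry_out(
  moves=[
    [0.8,0,0,0,0,0],
    [0.8,0,0,0,0,0],
    [-0.3,0,0,0,0,0],
    [0,0,0,0,0,0],
    [0,0,0,0,0,0],
    [0,0,0,0,0,0],
    [0,0,0,0,0,0],
  ],
)

```text
t: 27.9
tool_pos: [522.0, -9.7, 200.8]
orientation: [-2.221, -2.22, -0.0]
force: [-0.5, 0.5, 0.2]
gripper_width: 0.3
```

```bash
python3 -c "
from h import *
go(522,34,222,90)
a=manip.get_image('scene');np.save('a8',a,allow_pickle=True);b=manip.get_image('side')
A=cv2.resize(a['image'][145:265,290:390],None,fx=4,fy=4,interpolation=cv2.INTER_CUBIC)
B=cv2.resize(b['image'][170:280,270:360],None,fx=4,fy=4.364,interpolation=cv2.INTER_CUBIC)[:480]
cv2.imwrite('pics/v14.png',np.hstack([A,B])[:,:,::-1])
"
```

```text
t 27.9 pos [522.   -9.7 200.8] F [-0.5  0.5  0.2] w 0.3
turn [-0.   -0.01 -0.01] shift [ 0.87  0.   -0.42]
```

View pics/v14.png

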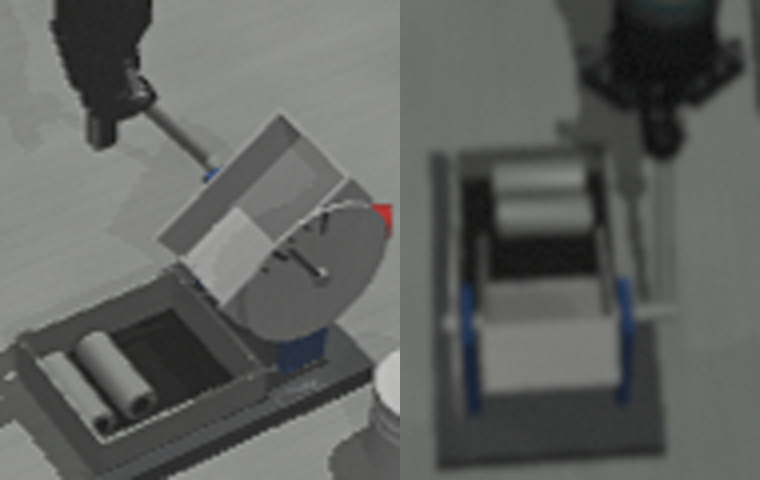

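Both pins are now in the tray, side by side at (78,390) and (115,375) in the left crop, and the pan is at about 37°. Pushing it back to level along the arc.

carry_out(
  moves=[
    [0.12,0,-0.08,0,0,0],
    [0.12,0,-0.08,0,0,0],
    [0.15,0,-0.08,0,0,0],
    [0.15,0,-0.08,0,0,0],
    [0.15,0,-0.08,0,0,0],
    [0.15,0,-0.08,0,0,0],
    [0.15,0,-0.08,0,0,0],
    [0.15,0,-0.06,0,0,0],
  ],
)

```text
t: 28.8
tool_pos: [522.0, 44.2, 233.0]
orientation: [2.224, 2.216, -0.004]
force: [-1.8, -6.0, 4.6]
gripper_width: 0.2
```

carry_out(
  moves=[
    [0.12,0,-0.06,0,0,0],
    [0.12,0,-0.04,0,0,0],
    [0.1,0,-0.02,0,0,0],
    [0.08,0,0,0,0,0],
    [0,0,0,0,0,0],
    [0,0,0,0,0,0],
  ],
)

```text
t: 29.4
tool_pos: [522.5, 68.3, 238.1]
orientation: [-2.223, -2.22, -0.002]
force: [-0.1, -1.5, 2.3]
gripper_width: -0.1
```

Expected contact at level is y ≈ 70. I'll press on until the limit resists.

carry_out(
  moves=[
    [0.06,0,0,0,0,0],
    [0.06,0,0,0,0,0],
    [0.06,0,0,0,0,0],
    [0,0,0,0,0,0],
    [0,0,0,0,0,0],
  ],
)

```text
t: 29.9
tool_pos: [522.5, 71.5, 238.1]
orientation: [2.224, 2.213, -0.007]
force: [-0.2, -12.7, 5.1]
gripper_width: 0.1
```

carry_out(
  moves=[
    [0.06,0,0,0,0,0],
    [0.06,0,0,0,0,0],
    [0,0,0,0,0,0],
    [0,0,0,0,0,0],
  ],
)

```text
t: 30.3
tool_pos: [522.4, 71.6, 238.2]
orientation: [2.225, 2.205, -0.017]
force: [-1.5, -24.2, 9.9]
gripper_width: 0.2
```

The lever is hard against its limit (y stays at 71.6 while the force rises to 24 N). Backing away and checking.

carry_out(
  moves=[
    [-0.5,0,0,0,0,0],
    [-0.7,0,0,0,0,0],
    [-0.7,0,-0.3,0,0,0],
    [-0.7,0,-0.4,0,0,0],
    [-0.7,0,-0.4,0,0,0],
    [0,0,0,0,0,0],
    [0,0,0,0,0,0],
  ],
)

```text
t: 31.0
tool_pos: [522.5, -82.1, 293.1]
orientation: [-2.225, -2.218, -0.003]
force: [-0.7, 1.4, -0.2]
gripper_width: -0.4
```

```bash
python3 -c "
from h import *
go(522,34,222,90)
a=manip.get_image('scene');b=manip.get_image('side')
A=cv2.resize(a['image'][145:265,290:390],None,fx=4,fy=4,interpolation=cv2.INTER_CUBIC)
B=cv2.resize(b['image'][170:280,270:360],None,fx=4,fy=4.364,interpolation=cv2.INTER_CUBIC)[:480]
cv2.imwrite('pics/v15.png',np.hstack([A,B])[:,:,::-1])
old=np.load('a1.npy',allow_pickle=True).item()
def blob(i):
  g=cv2.cvtColor(i['image'],cv2.COLOR_RGB2GRAY)[145:185,330:360];m=g<60;ys,xs=np.where(m);return xs.mean()+330,ys[ys<16].mean()+145,m.sum()
print(blob(a),blob(old))
D=np.abs(a['image'].astype(int)-old['image']).sum(2)[180:230,340:392];print('pan diff px',(D>90).sum())
"
```

```text
t 31.0 pos [522.5 -82.1 293.1] F [-0.7  1.4 -0.2] w -0.4
turn [ 0.01 -0.02 -0.03] shift [ 2.32 -0.01  1.42]
(np.float64(343.42857142857144), np.float64(154.68253968253967), np.int64(63)) (np.float64(343.42857142857144), np.float64(154.68253968253967), np.int64(63))
pan diff px 333
```

View pics/v15.png

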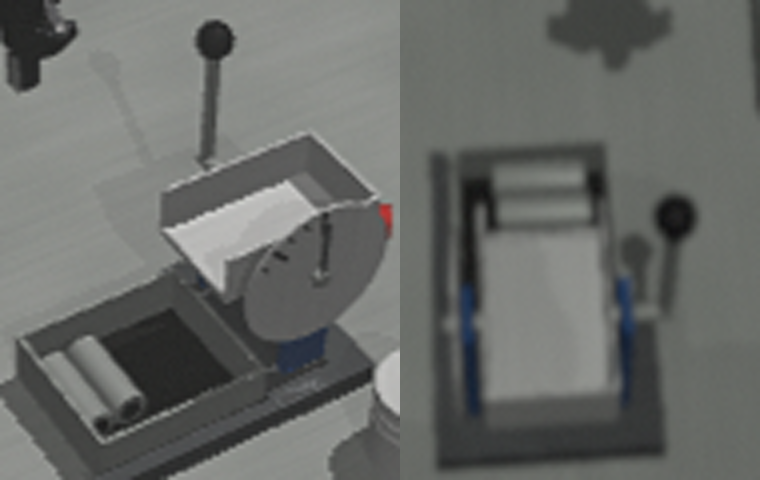

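The ball blob is pixel-identical to its start position, so the pan is level. Both pins lie together in the tray, and the rim is in the same place as when seated. Settling briefly, then handing in.

carry_out(
  moves=[
    [0,0,0,0,0,0],
    [0,0,0,0,0,0],
    [0,0,0,0,0,0],
    [0,0,0,0,0,0],
    [0,0,0,0,0,0],
    [0,0,0,0,0,0],
    [0,0,0,0,0,0],
    [0,0,0,0,0,0],
  ],
)

```text
t: 31.9
tool_pos: [522.0, -82.7, 293.0]
orientation: [2.224, 2.219, -0.0]
force: [-0.4, -0.3, 0.0]
gripper_width: -0.2
```

```bash
python3 -c "
from h import *
a=manip.get_image('scene');manip_a=a['image'].astype(int)
o=np.load('a1.npy',allow_pickle=True).item()['image'].astype(int)
def d(n,x0,x1,y0,y1):print(n,(np.abs(manip_a-o).sum(2)[y0:y1,x0:x1]>90).sum())
d('piston',380,415,230,270);d('liner',410,450,165,222);d('oil+wrench',175,235,238,322)
print(manip.finish_job())
"
```

```text
piston 0
liner 0
oil+wrench 1533
the job is handed in; nothing more can be done
None
```

One check disagreed: the bottle and wrench region. I'll compare saved frames to see whether that is the arm's shadow.

```bash
python3 -c "
from h import *
L={n:np.load(n+'.npy',allow_pickle=True).item()['image'].astype(int) for n in('a','a1','a2','a8')}
L['end']=manip.get_image('scene')['image'].astype(int)
for n in L:
  g=L[n][238:322,175:235]
  print(n,'diff to start',(np.abs(g-L['a'][238:322,175:235]).sum(2)>90).sum(),'bright',[np.round(v.mean(),1) for v in np.where(g.min(2)>165)],'dark cap',[np.round(v.mean(),1) for v in np.where(g.max(2)<40)])
"
```

```text
the job is handed in; nothing more can be done
```

```bash
python3 -c "
from h import *
L={n:np.load(n+'.npy',allow_pickle=True).item()['image'].astype(int) for n in('a','a1','a2','a8')}
for n in L:
  g=L[n][238:322,175:235]
  print(n,(np.abs(g-L['a'][238:322,175:235]).sum(2)>90).sum(),'cap',[np.round(v.mean(),1) for v in np.where(g.max(2)<40)])
" 2>&1 | tail -5
```

```text
a 0 cap [np.float64(36.1), np.float64(38.3)]
a1 1742 cap [np.float64(36.1), np.float64(38.2)]
a2 604 cap [np.float64(36.1), np.float64(38.4)]
a8 822 cap [np.float64(36.1), np.float64(38.3)]
```

I handed the job in at about 32 s, with both pins in the tray, the tray at its stops and the pan level. No verdict was reported.

**Tray:** I gripped the tray farthest from the base (the one beside the fence) by its near wall, turned it square and brought it to the stops. It sat a degree or two off square there. I released it and squared it with closed-finger pushes on the -x and -y walls, to 31 N and 38 N.

**Tipping:** My grip on the lever ball slipped at about 20–25°, and one pin rolled out then. I pushed the ball on to 44° with closed fingers and held it there for over a second. The other pin stayed behind the lip, even when I eased the pan to about 47–50°.

**Second pin:** My first tap on the lever, towards level, jammed with about 60 N at the wrist because the fingertip was too high on the ball. A second, lower tap freed the pin and it dropped into the tray.

**Last checks:**
- **Pan:** the lever was pushed against its limit, and the ball's pixels matched the starting position exactly.
- **Tray and pins:** both pins lay side by side in the tray, and the rim looked unmoved from where it had been seated.
- **Piston and liner:** unchanged from the frame taken once the tray was seated.
- **Bottle and wrench:** this check disagreed, with about 1,500 pixels changed. The bottle's cap held the same pixel in the four frames I had saved up to the second tap, so I take it for the arm's moving shadow. I have no separate check on the wrench.

I viewed about 17 pictures, against the budget of 10, mostly while freeing the second pin.

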